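# Fit the idler drum and hold the linisher's tension arm open

## Task

The bench linisher needs a new belt: lower the loose idler drum over the upright stud on the yellow tension arm until it sits fully down on its shoulder, and let go of it. Then push the arm back against its spring by the black handle, past the click of the red ratchet pawl, and keep holding it by the handle a little beyond the click, so that your hand and not the pawl takes the spring while I slip the belt on; finish while still holding it. Leave the weight, the paste can and the vent tube alone.

Things in the scene. Friction and masses are not known exactly. Their poses are not given: they have to be found in the camera images.
- drum: The loose idler drum: an aluminium ring with brass bush faces, 50 mm across, 60 mm tall, bore 23.6 mm straight through, 0.25 kg, standing upright on the bench. Origin at the centre of its underside, z up along the bore. Either end may be up.
- drum_mid (a point): Centre of the drum, on the bore axis, 30 mm above its underside.
- stud_shoulder (a point): On the tension arm: centre of the flat steel shoulder (34 mm across, 84 mm above the bench) at the foot of the upright steel stud. The stud rises from it, 20 mm thick for 62 mm, then a 14 mm tapered nose down to 8 mm (nose top 76 mm above this point). The drum's underside rests on the shoulder. Axes are the arm's: x points from the handle to the pivot, z up, and y is the way out, opposite to the push.
- pivot (a point): On the vertical axis about which the tension arm swings, at the shoulder's height; the stud axis is 105 mm and the handle axis 185 mm from it, both on the arm's centre line, so the handle is beyond the stud, towards the robot. Same axes as stud_shoulder.
- handle_mid (a point): Centre of the upright black hand grip at the free end of the arm, 22 mm thick, 131 mm above the bench; the grip runs from 45 mm below this point (just above the 30 mm wide arm bar) to 35 mm above it. The grip revolves freely on its upright spindle. Same axes as stud_shoulder.
- handle: The same black revolving hand grip, as a part; origin at its foot on the arm bar, 55 mm below handle_mid.
- tension_arm (a joint): Swing of the tension arm, rad: 0 at rest against the outer stop (held there by a preloaded spring), growing as the handle is pushed back along the arm's -y, anticlockwise seen from above, towards the motor and drive drum. The pawl drops in behind the ratchet tooth with a click at about 0.26; let go of then, the arm springs back and rests on the pawl at about 0.24. Back stop at 0.42. The push at the handle grows from about 6.5 N at 0 to 13 N at the back stop.
- pawl (a joint): Lift of the red ratchet pawl behind the pivot, rad: 0 when down, rises to about 0.13 as the tooth passes beneath it, and falls back to 0 at the click.
- weight: Bystander: cast iron weight, 72 mm across, 75 mm tall with its handle; origin at the centre of its underside. It, the can and the drum stand in any of three places.
- paste_can: Bystander: closed can of core paste, 66 mm across, 85 mm tall; origin at the centre of its underside.
- vent_tube: Bystander: copper tube, 12 mm thick, 220 mm long along its x, lying in the end notches of the white core box half (180 x 110 x 46 mm); origin at its middle, on its underside.
Things that resemble listed ones, but are neither listed nor needed, are in the scene too. What is shaped like the drum but orange or pink is not meant.

How it is judged (in metres and radians):
On the way, in this order (a step that is already met when the one before it is completed fails the run):
1. the drum sits down on the stud's shoulder, let go of, the arm still at rest (horizontal distance between drum_mid and stud_shoulder below 0.005 m and z of drum_mid in the frame of stud_shoulder between 0.027 and 0.033 m and angle between the z axis of drum and the z axis of stud_shoulder, either way round below 0.08 rad and contact force between the fingers and drum below 0.2 N and value of joint tension_arm below 0.15 rad), for 0.2 s.
2. the arm is pushed back by its handle beyond the click, the pawl down (value of joint tension_arm above 0.265 rad and value of joint pawl below 0.05 rad and contact force between the fingers and handle above 4 N), for 0.3 s.
At the end, for the whole second after the job is handed in: The drum is on the stud, down on its shoulder (within 3 mm) and not held; the arm is held still by the fingers on the handle (over 4 N) at more than 0.265 rad, beyond the click and clear of the pawl, which is down; all this through the last second with the fingers still on the handle (all of step 2 and velocity of joint tension_arm between -0.05 and 0.05 rad/s and horizontal distance between drum_mid and stud_shoulder below 0.005 m and z of drum_mid in the frame of stud_shoulder between 0.027 and 0.033 m and angle between the z axis of drum and the z axis of stud_shoulder, either way round below 0.08 rad and contact force between the fingers and drum below 0.2 N); the arm keeps its last pose, push and grip.
It fails at once if the weight, the paste can or the vent tube is moved more than 20 mm (distance of any of weight, paste_can, vent_tube from where it was at the start of the episode above 0.02 m).
It also fails if it takes over 48 s, if anything falls off the work surface, if the arm or the gripper's body presses on something with over 40 N, if the wrist force passes 120 N, or if a joint passes its speed limit or range.

## Robot

A 7-joint arm with a two-finger parallel gripper is mounted at the origin on the work surface. World frame = base frame: x ahead of the robot, y to its left, z up, the work surface at z = 0. Lengths are in mm, angles in rad, forces in N, time in s.
With the tool pointing down it reaches from about 400 to 875 mm from the base axis. Payload 4.4 kg.
Tool frame: the origin (TCP) lies midway between the tips of the shut fingers; the grasp point (between the pads) lies ctrl.grip_depth behind it (ctrl.grip_depth is the distance from the TCP to the grasp point, in mm); y points along the fingers, x is the direction in which the jaws open and shut, and the axes are right-handed (so a half turn about y gives the same grasp; the last joint's range is limited). The gripper opens to 85 mm and grips with 20 to 120 N. Pads are 22 mm wide; open, the fingers measure 114 mm over their backs; the gripper's body (76 mm by 85 mm) begins 54 mm behind the grasp point. The pads swing forward as they close: fully open they stand 13 mm farther back than shut.
Start: joints at [1.123, 0.628, 0.038, 1.517, -0.027, 0.996, -0.02], TCP at [242.214, -603.2, 192.513] pointing down, gripper open.
Joint ranges: [-3.06, 3.06], [-0.37, 2.12], [-1.25, 1.32], [0.18, 2.47], [-1.1, 4.24], [0.23, 1.98], [-2.94, 2.94]. Speed limits (rad/s): [2.57, 2.57, 3.14, 3.14, 3.14, 3.14, 3.14].

## Interface

Orientations are given as [roll, pitch, yaw] about the fixed x, y, z axes, in that order (R = Rz(yaw) Ry(pitch) Rx(roll)).
In Python, from cell import ctrl gives the robot as it stands. The module is installed in compiled form; this text tells all that it offers.
- The arm moves only by the tool play_rows, never from a script. Its argument "rows" is a list of rows, each a list of 3 entries, a list of its own where there are three numbers: the opening, from 0 (shut) to 1 (fully open), then the shift along the tool's x, y, z in cm, then the turn, a rotation vector about the tool's x, y, z in degrees. A call has exactly 8 rows; each row shifts and turns the commanded pose from where the row before left it, along the tool's axes as they then stand; what a row does not reach is not made up. A row lasts 1/10 s, in which the tool goes at most 50 mm and 8.59 degrees, less where a joint would pass 70% of its speed; a pose out of reach is approached as far as the arm can. A call with a gripper value outside its range is refused whole. The fingers move at their own pace and stop on an object; the grip force is fixed at half the most. Time passes only in rows, so rows that do not move let the fingers close, or fill a call up. It gives the time, the measured TCP pose, the force and the opening at its end, in the units of the state.
- ctrl.read_state(): the state, without advancing time (a new reading comes with each control period).
- ctrl.get_image(name): name is "side" or "top" or "wrist"; returns a dict with "img" (420x560x3 uint8, red, green, blue), "fx", "fy", "cx", "cy" (pixels), "extrinsics" (4x4, takes a point from camera to world coordinates). Camera axes: x right, y up, looking along -z (the intrinsics and any distortion apply to the point x, -y, -z); pixel columns grow to the right and rows downward; lengths in mm; the calibration is good to about 2 mm. A picture is of the moment at which its call begins. There is no depth.
- ctrl.finish_job(): hands the job in, once; it reports no verdict.
Trained networks look in a picture, given as the dict that the camera call returned (one of the last four; its "shot" number tells which), for a name from the list of things; names that differ only in an ending like _2 or _b are one class to them, and where a whole thing is asked for, a point or a joint stands for the part that bears it (a point fixed in the world has none). Each returns a list of dicts, best first, with "conf" (0 to 1); they miss things now and then, are a little off and sometimes report something else, mostly with a low value. They report only what shows in the picture. A call takes as long as a camera call. They do not tell look-alikes from the thing itself.
- ctrl.regions_of(picture, thing): "pixels" (420x560 bool, what is visible of it) and "centre" ([column, row] as shares, 0 to 1, of the picture: columns of its width, rows of its height, amid what is visible of it).
- ctrl.mark_of(picture, thing): "centre" ([column, row] as shares, 0 to 1, of the picture: columns of its width, rows of its height: a listed point, or the origin of a listed thing).
The state is a dict: "clock": time; "qpos": joint angles; "qd": joint speeds; "tau": joint torques, N m; "eef_pos": TCP position; "tool_rot": TCP orientation; "force": force on the tool from outside, world axes, zero at the start; "torque": the same for the moment, N m; "width": finger opening in mm.
Only numpy, scipy, OpenCV 4.12 (cv2) and the standard library are available. Lean on these libraries where they do the work, as an engineer would, in place of code of your own. Each camera call takes 0.05 s, during which the arm holds its last target.

## Working session

There is one attempt and no reset: what is moved stays moved. The work goes in short steps, Python scripts to look and compute and a tool call to move; the robot and the scene stay as the last step left them, time stands still between calls to the robot, and variables do not carry over. Pictures are saved under pics/ and viewed, and the job is handed in when it is done.

Besides the shell and the picture viewer there is one more tool, called after "Request:" by a JSON object that holds its "fn" and its "kwargs". play_rows: Moves the arm, as the interface text tells. Its arguments: {"type":"object","properties":{"rows":{"type":"array","items":{"type":"array"}}},"required":["rows"]}

```bash
mkdir -p pics; ls; cat > h.py <<'E'
import numpy as np, cv2
from cell import ctrl
from scipy.spatial.transform import Rotation as R
def shot(name,save=None):
    p=ctrl.get_image(name)
    if save: cv2.imwrite('pics/'+save,p['img'][:,:,::-1])
    return p
def ray(p,c):
    u=c[0]*560;v=c[1]*420
    E=np.array(p['extrinsics']);d=np.array([(u-p['cx'])/p['fx'],-(v-p['cy'])/p['fy'],-1.])
    return E[:3,3],E[:3,:3]@d
def onz(p,c,z):
    o,d=ray(p,c);return o+d*(z-o[2])/d[2]
def tri(obs):
    A=np.zeros((3,3));b=np.zeros(3)
    for o,d in obs:
        d=d/np.linalg.norm(d);M=np.eye(3)-np.outer(d,d);A+=M;b+=M@o
    x=np.linalg.solve(A,b)
    return x,[np.linalg.norm((np.eye(3)-np.outer(d,d)/(d@d))@(x-o)) for o,d in obs]
def proj(p,X):
    E=np.array(p['extrinsics']);c=E[:3,:3].T@(np.array(X)-E[:3,3])
    return np.array([p['cx']+p['fx']*c[0]/-c[2],p['cy']+p['fy']*c[1]/c[2]])
E
python3 - <<'E'
from h import *
print(ctrl.read_state(), ctrl.grip_depth)
for n in ['top','side','wrist']:
    p=shot(n,n+'0.png'); print(n,p['fx'],p['cx'],p['cy'],p.keys(),np.round(p['extrinsics'],3).tolist())
    for t in ['drum','drum_mid','stud_shoulder','pivot','handle_mid','weight','paste_can','vent_tube']:
        print(t,[(np.round(m['centre'],4).tolist(),round(m['conf'],2)) for m in ctrl.mark_of(p,t)])
E
```

```text
pics
{'clock': 0.0, 'qpos': array([ 1.12321282,  0.62934692,  0.03842688,  1.51837532, -0.02702794,
        0.99629109, -0.01999941]), 'qd': array([ 0.00110215, -0.0023355 , -0.00077292, -0.00013219,  0.0014673 ,
       -0.00072859, -0.00027569]), 'tau': array([-3.92328354e-05, -5.63405156e+01,  1.22631211e+00, -1.93449068e+01,
        1.09521937e-02,  1.06411308e-02, -1.15941015e-05]), 'eef_pos': array([ 241.95600429, -602.53313303,  191.58601868]), 'tool_rot': array([-1.57078936,  0.00190356, -1.1890154 ]), 'force': array([ 0.16129463, -0.50937955,  0.38250548]), 'torque': array([-0.08013867,  0.02056087,  0.00561378]), 'width': 85.29380428282245} 18.700000000000003
top 401.4220884148858 274.28899486580576 204.82387625066372 dict_keys(['img', 'fx', 'fy', 'cx', 'cy', 'extrinsics', 'shot']) [[0.011, 0.996, -0.088, 471.314], [-1.0, 0.011, -0.004, 140.47], [-0.003, 0.088, 0.996, 1013.675], [0.0, 0.0, 0.0, 1.0]]
drum [([0.4712, 0.7183], 0.79), ([0.4379, 0.6305], 0.77), ([0.4954, 0.5886], 0.66)]
drum_mid [([0.4107, 0.7288], 0.84), ([0.493, 0.5831], 0.83), ([0.4714, 0.7248], 0.69), ([0.43
[... 597 characters left out ...]
 ([0.6879, 0.7126], 0.55)]
drum_mid [([0.703, 0.6881], 0.88), ([0.6177, 0.6305], 0.57), ([0.7136, 0.6069], 0.57), ([0.595, 0.5598], 0.56)]
stud_shoulder [([0.5116, 0.409], 0.79), ([0.6164, 0.6502], 0.72)]
pivot []
handle_mid [([0.5627, 0.3826], 0.89)]
weight [([0.5532, 0.7876], 0.73)]
paste_can [([0.4618, 0.6238], 0.93)]
vent_tube [([0.3339, 0.7157], 0.88)]
wrist 352.23161954771894 275.81901497055645 205.85281174844 dict_keys(['img', 'fx', 'fy', 'cx', 'cy', 'extrinsics', 'shot']) [[0.373, 0.882, 0.287, 316.015], [-0.928, 0.355, 0.116, -574.168], [0.0, -0.309, 0.951, 374.648], [0.0, 0.0, 0.0, 1.0]]
drum []
drum_mid []
stud_shoulder []
pivot []
handle_mid []
weight []
paste_can []
vent_tube []
```

```bash
python3 - <<'E'
import cv2
for n in ['top','side']:
    i=cv2.imread(f'pics/{n}0.png'); cv2.imwrite(f'pics/{n}0b.png',cv2.resize(i,(800,600),interpolation=cv2.INTER_CUBIC))
E
```

```text
(no output)
```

View pics/top0b.png

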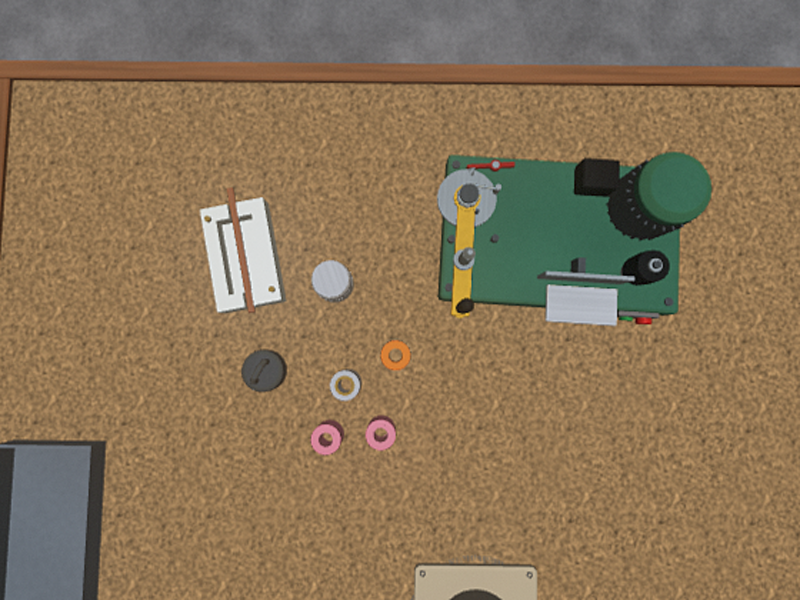

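View pics/side0b.png

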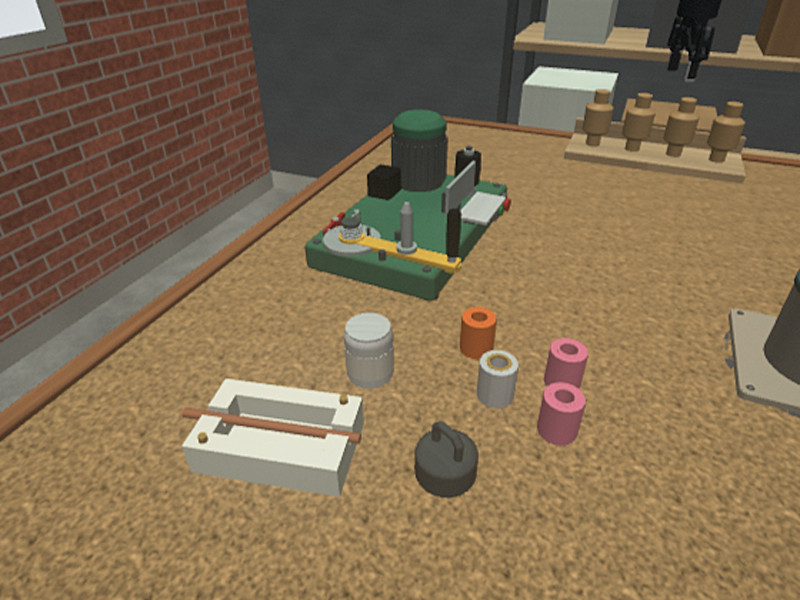

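```bash
python3 - <<'E'
from h import *
T=shot('top');S=shot('side')
def best(p,t,near=None,f=ctrl.mark_of):
    L=f(p,t)
    if near is not None: L=[m for m in L if np.hypot(*(np.array(m['centre'])-near))<0.03]
    return L[0] if L else None
for t,nt,ns in [('drum_mid',(.431,.642),(.62,.63)),('stud_shoulder',(.578,.43),(.508,.41)),('handle_mid',(.578,.51),(.566,.39)),('pivot',(.585,.325),(.44,.38))]:
    a=best(T,t,np.array(nt));b=best(S,t,np.array(ns))
    print(t,a and (a['centre'],a['conf']),b and (b['centre'],b['conf']))
    if a and b: print(tri([ray(T,a['centre']),ray(S,b['centre'])]))
    z={'drum_mid':30,'stud_shoulder':84,'handle_mid':131,'pivot':84}[t]
    if a: print(' topz',onz(T,a['centre'],z))
    if b: print(' sidez',onz(S,b['centre'],z))
# others roughly: tops in picture
for n,(u,v),z in [('drumtop',(345,385),60),('orange',(395,355),60),('pinkL',(326,438),60),('pinkR',(381,434),60),('weight',(264,370),40),('can',(331,281),85),('handletop',(465,305),166),('studtop',(467,254),160),('shoulder',(462,260),84),('pivot',(469,194),110)]:
    print(n,onz(T,(u/800,v/600),z))
for n,p in (('top',T),('side',S)):
    for r in ctrl.regions_of(p,'drum')[:6]: print(n,r['centre'],r['conf'],r['pixels'].sum())
    for r in ctrl.regions_of(p,'handle')[:3]: print(n,'handle',r['centre'],r['conf'],r['pixels'].sum())
i=T['img'];cv2.imwrite('pics/c1.png',cv2.resize(i[95:230,300:420][:,:,::-1],None,fx=4.4,fy=4.4,interpolation=cv2.INTER_CUBIC))
E
```

```text
drum_mid ([0.4321, 0.631], 0.76) ([0.6196, 0.6317], 0.69)
(array([407.71379699, 221.04090712,  26.19983406]), [np.float64(2.80343259488825), np.float64(2.8034325948882364)])
 topz [410.69412323 221.30537546  30.        ]
 sidez [404.30833432 224.32303699  30.        ]
stud_shoulder ([0.58, 0.4295], 0.95) ([0.5089, 0.4074], 0.64)
(array([611.76718595,  26.50497876,  82.72637629]), [np.float64(0.508450378472868), np.float64(0.5084503784725568)])
 topz [612.06111686  26.81709324  84.        ]
 sidez [610.41758921  28.47429158  84.        ]
handle_mid ([0.5782, 0.5043], 0.95) ([0.562, 0.3836], 0.8)
(array([536.00003836,  34.77848919, 128.95138447]), [np.float64(0.8275916025248293), np.float64(0.8275916025248194)])
 topz [535.05542338  34.79763587 131.        ]
 sidez [535.68655358  38.57831253 131.        ]
pivot ([0.5852, 0.33], 0.83) ([0.4389, 0.3898], 0.66)
(array([715.73782395,  19.86356199,  76.86947558]), [np.float64(2.3891835529049024), np.float64(2.3891835529050884)])
 topz [711.61785401  19.93108719  84.        ]
 sidez [712.01141218  31.48880961  84.        ]
drumtop [402.09185646 219.77238056  60.        ]
orange [452.10323597 137.9645824   60.        ]
pinkL [316.06881206 249.26633418  60.        ]
pinkR [323.50671209 159.50619631  60.        ]
weight [424.14828198 358.44480006  40.        ]
can [571.33880478 243.53615704  85.        ]
handletop [528.97480887  35.37678163 166.        ]
studtop [606.21463586  31.60048458 160.        ]
shoulder [608.23102384  30.08668557  84.        ]
pivot [711.45479857  21.94839387 110.        ]
top [0.5055, 0.596] 0.7 295
top [0.408, 0.7298] 0.69 426
top [0.4264, 0.6293] 0.58 348
top [0.4688, 0.7238] 0.55 364
top handle [0.3252, 0.6152] 0.16 733
side [0.7127, 0.6038] 0.95 857
side [0.695, 0.6836] 0.86 1141
side [0.6186, 0.625] 0.73 1020
side [0.5975, 0.5588] 0.72 812
side handle [0.5682, 0.389] 0.78 306
```

View pics/c1.png

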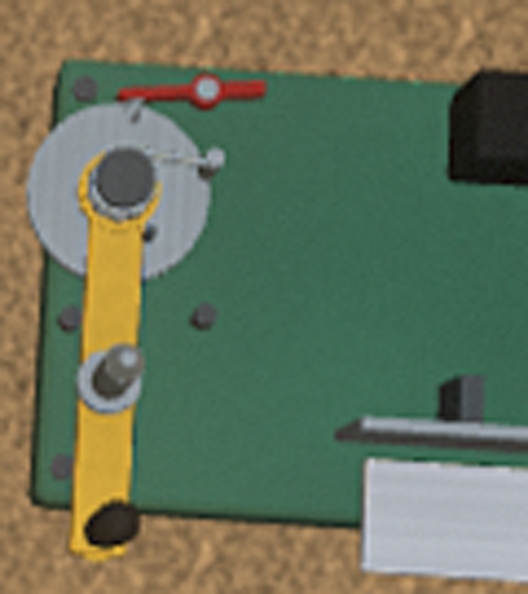

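```bash
cat >> h.py <<'E'
def plan(wps,n=8,step=48,turn=8.5,start=None):
    """wps: list of (x,y,z,yaw) ; prints tool-frame rows with tool pointing down"""
    s=ctrl.read_state(); p=np.array(s['eef_pos']) if start is None else np.array(start[:3],float)
    yaw=s['tool_rot'][2] if start is None else start[3]
    print('at',np.round(p,1),np.round(s['tool_rot'],3),'t',s['clock'],'F',np.round(s['force'],1),'w',round(s['width'],1))
    k=0
    for w in wps:
        w=np.array(w,float)
        while k<n:
            Rm=R.from_euler('xyz',[-np.pi/2,0,yaw]).as_matrix()
            d=w[:3]-p; L=np.linalg.norm(d); dy=w[3]-yaw
            if L<0.3 and abs(dy)<0.003: break
            d=d*min(1,step/max(L,1e-9)); t=np.clip(np.degrees(dy),-turn,turn)
            sh=np.round(Rm.T@d/10,1 if L>step else 2); t=round(-t,1)
            print([sh.tolist(),[0,t,0]]); p=p+Rm@(sh*10); yaw-=np.radians(t); k+=1
    print('end',np.round(p,1),round(yaw,3))
E
python3 - <<'E'
from h import *
plan([(430,-380,260,1.57),(480,-30,260,1.57),(404,200,230,1.57)],n=24)
E
```

```text
at [ 242.2 -603.2  192.5] [-1.571 -0.    -1.189] t 2.05 F [-0.2 -0.   0.8] w 85.5
[[-2.2, -1.1, 4.1], [0, np.float64(-8.5), 0]]
[[-1.6, -1.1, 4.4], [0, np.float64(-8.5), 0]]
[[-0.9, -1.1, 4.6], [0, np.float64(-8.5), 0]]
[[-0.2, -1.1, 4.7], [0, np.float64(-8.5), 0]]
[[0.5, -1.1, 4.7], [0, np.float64(-8.5), 0]]
[[1.2, -1.0, 4.5], [0, np.float64(-8.5), 0]]
[[0.4, -0.25, 0.98], [0, np.float64(-8.5), 0]]
[[0.0, 0.0, -0.0], [0, np.float64(-8.5), 0]]
[[0.0, 0.0, -0.0], [0, np.float64(-8.5), 0]]
[[0.0, 0.0, -0.0], [0, np.float64(-8.5), 0]]
[[0.0, 0.0, -0.0], [0, np.float64(-8.5), 0]]
[[0.0, 0.0, -0.0], [0, np.float64(-8.5), 0]]
[[0.0, 0.0, -0.0], [0, np.float64(-8.5), 0]]
[[0.0, 0.0, -0.0], [0, np.float64(-8.5), 0]]
[[0.0, 0.0, -0.0], [0, np.float64(-8.5), 0]]
[[0.0, 0.0, -0.0], [0, np.float64(-8.5), 0]]
[[-0.0, 0.0, -0.0], [0, np.float64(-8.5), 0]]
[[-0.0, 0.0, -0.0], [0, np.float64(-8.5), 0]]
[[-0.0, 0.0, -0.0], [0, np.float64(-5.1), 0]]
[[4.8, 0.0, -0.7], [0, np.float64(0.0), 0]]
[[4.8, 0.0, -0.7], [0, np.float64(0.0), 0]]
[[4.8, 0.0, -0.7], [0, np.float64(0.0), 0]]
[[4.8, 0.0, -0.7], [0, np.float64(0.0), 0]]
[[4.8, 0.0, -0.7], [0, np.float64(0.0), 0]]
end [ 465.1 -140.   260. ] 1.57
```

```bash
sed -i 's/if L<0.3 and abs(dy)<0.003: break/if L<(5 if w is not wl else 0.3) and (w is not wl or abs(dy)<0.003): break/; s/    for w in wps:/    wps=[np.array(w,float) for w in wps]; wl=wps[-1]\n    for w in wps:/; s/        w=np.array(w,float)\n//; s/t=round(-t,1)/t=round(float(-t),1)/' h.py; sed -i '/^        w=np.array(w,float)$/d' h.py
python3 - <<'E'
from h import *
plan([(430,-380,260,1.57),(480,-30,260,1.57),(404,190,230,1.57)],n=24)
E
```

```text
at [ 242.2 -603.2  192.5] [-1.571 -0.    -1.189] t 2.05 F [-0.2 -0.   0.8] w 85.5
[[-2.2, -1.1, 4.1], [0, -8.5, 0]]
[[-1.6, -1.1, 4.4], [0, -8.5, 0]]
[[-0.9, -1.1, 4.6], [0, -8.5, 0]]
[[-0.2, -1.1, 4.7], [0, -8.5, 0]]
[[0.5, -1.1, 4.7], [0, -8.5, 0]]
[[1.2, -1.0, 4.5], [0, -8.5, 0]]
[[0.4, -0.25, 0.98], [0, -8.5, 0]]
[[-0.0, 0.0, 4.8], [0, -8.5, 0]]
[[0.7, 0.0, 4.8], [0, -8.5, 0]]
[[1.4, 0.0, 4.6], [0, -8.5, 0]]
[[2.0, 0.0, 4.4], [0, -8.5, 0]]
[[2.6, 0.0, 4.0], [0, -8.5, 0]]
[[3.2, 0.0, 3.6], [0, -8.5, 0]]
[[3.7, 0.0, 3.0], [0, -8.5, 0]]
[[1.46, 0.0, 0.9], [0, -8.5, 0]]
[[3.1, 0.6, 3.6], [0, -8.5, 0]]
[[3.6, 0.6, 3.1], [0, -8.5, 0]]
[[4.0, 0.6, 2.6], [0, -8.5, 0]]
[[4.3, 0.6, 2.0], [0, -5.1, 0]]
[[4.03, 0.6, 1.38], [0, 0.0, 0]]
end [404. 190. 230.] 1.57
```

Request:
{"fn": "play_rows", "kwargs": {"rows": [[1, [-2.2, -1.1, 4.1], [0, -8.5, 0]], [1, [-1.6, -1.1, 4.4], [0, -8.5, 0]], [1, [-0.9, -1.1, 4.6], [0, -8.5, 0]], [1, [-0.2, -1.1, 4.7], [0, -8.5, 0]], [1, [0.5, -1.1, 4.7], [0, -8.5, 0]], [1, [1.2, -1.0, 4.5], [0, -8.5, 0]], [1, [0.4, -0.2, 1.0], [0, -8.5, 0]], [1, [0, 0, 4.8], [0, -8.5, 0]]]}}

```text
clock: 2.85
eef_pos: [437.8, -335.9, 259.9]
tool_rot: [-1.575, -0.002, -0.001]
force: [0.3, -1.1, -1.1]
width: 85.7
```

Request:
{"fn": "play_rows", "kwargs": {"rows": [[1, [0.7, 0, 4.8], [0, -8.5, 0]], [1, [1.4, 0, 4.6], [0, -8.5, 0]], [1, [2.0, 0, 4.4], [0, -8.5, 0]], [1, [2.6, 0, 4.0], [0, -8.5, 0]], [1, [3.2, 0, 3.6], [0, -8.5, 0]], [1, [3.7, 0, 3.0], [0, -8.5, 0]], [1, [1.5, 0, 0.9], [0, -8.5, 0]], [1, [3.1, 0.6, 3.6], [0, -8.5, 0]]]}}

```text
clock: 3.65
eef_pos: [467.7, 14.5, 254.0]
tool_rot: [-1.574, -0.001, 1.186]
force: [0.3, 0.0, 0.6]
width: 85.6
```

```bash
python3 - <<'E'
from h import *
plan([(404,190,230,1.57)])
E
```

```text
at [467.7  14.5 254. ] [-1.574e+00 -1.000e-03  1.186e+00] t 3.65 F [0.3 0.  0.6] w 85.6
[[3.5, 0.6, 3.2], [0, -8.5, 0]]
[[4.0, 0.6, 2.6], [0, -8.5, 0]]
[[4.3, 0.6, 2.0], [0, -5.0, 0]]
[[4.15, 0.6, 1.51], [0, 0.0, 0]]
end [404. 190. 230.] 1.57
```

Request:
{"fn": "play_rows", "kwargs": {"rows": [[1, [3.5, 0.6, 3.2], [0, -8.5, 0]], [1, [4.0, 0.6, 2.6], [0, -8.5, 0]], [1, [4.3, 0.6, 2.0], [0, -5.0, 0]], [1, [4.6, 0.6, 1.5], [0, 0, 0]], [1, [2.2, 2.0, 0], [0, 0, 0]], [1, [0, 2, 0], [0, 0, 0]], [1, [0, 0, 0], [0, 0, 0]], [1, [0, 0, 0], [0, 0, 0]]]}}

```text
clock: 4.45
eef_pos: [401.9, 217.3, 189.7]
tool_rot: [-1.57, 0.001, 1.568]
force: [0.8, -0.9, 0.9]
width: 85.5
```

```bash
python3 - <<'E'
from h import *
p=shot('wrist','w1.png');S=shot('side')
for n,q in (('wrist',p),('side',S)):
  for t in ['drum_mid','drum']:
    for m in ctrl.mark_of(q,t): print(n,t,np.round(np.array(m['centre'])*[560,420],1),round(m['conf'],2),np.round(onz(q,m['centre'],30 if t=='drum_mid' else 0),1))
s=ctrl.read_state();print(s['eef_pos'],s['tool_rot'])
E
```

```text
wrist drum_mid [314.2  83.3] 0.97 [315.6 252.1  30. ]
wrist drum_mid [202.  225.8] 0.86 [455.3 139.9  30. ]
wrist drum_mid [214.4  93.5] 0.8 [324.3 160.1  30. ]
wrist drum_mid [282.2 180.3] 0.58 [406.9 223.1  30. ]
wrist drum [282.8 171. ] 0.81 [403.9 224.2   0. ]
wrist drum [308.5  84.3] 0.76 [315.9 249.5   0. ]
wrist drum [202.5 215.5] 0.61 [454.5 134.5   0. ]
side drum_mid [330.5 232.8] 0.84 [460.9 143.1  30. ]
side drum_mid [345.1 261.9] 0.8 [409.9 216.7  30. ]
side drum_mid [392.2 288.8] 0.67 [315.9 251.4  30. ]
side drum_mid [398.2 255.3] 0.59 [319.8 159.5  30. ]
side drum [395.  265.8] 0.94 [321.2 157.8   0. ]
side drum [343.9 272.7] 0.93 [410.  215.1   0. ]
side drum [332.  244.8] 0.66 [455.  144.4   0. ]
side drum [387.3 301.5] 0.59 [319.1 255.6   0. ]
[402.5147792  217.41590766 190.18540616] [-1.57222170e+00 -3.64158508e-04  1.56735737e+00]
```

View pics/w1.png

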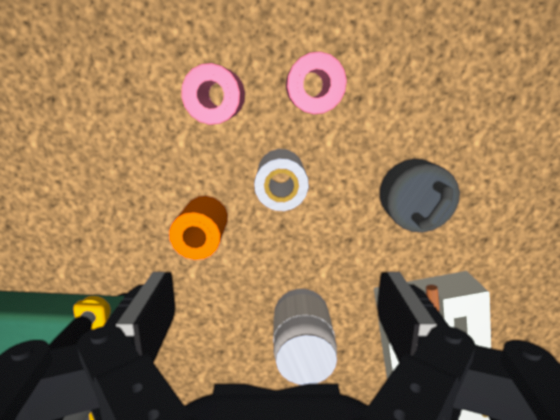

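```bash
python3 - <<'E'
from h import *
p=shot('wrist')
g=cv2.cvtColor(p['img'],cv2.COLOR_RGB2HSV)
m=((g[:,:,1]<60)&(g[:,:,2]>150)).astype(np.uint8);m[:140]=0;m[225:]=0;m[:,:240]=0;m[:,320:]=0
c=max(cv2.findContours(m,0,1)[0],key=cv2.contourArea)
(e,ax,_)=cv2.fitEllipse(c);print(e,ax,onz(p,(e[0]/560,e[1]/420),60))
print(proj(p,(404,220,60)))
E
```

```text
(280.76123046875, 183.3035430908203) (52.04719161987305, 53.97087097167969) [403.29772013 221.42990007  60.        ]
[279.19482187 184.05423443]
```

Request:
{"fn": "play_rows", "kwargs": {"rows": [[1, [0.4, 3.0, -0.15], [0, 0, 0]], [1, [0, 4.5, 0], [0, 0, 0]], [1, [0, 4.5, 0], [0, 0, 0]], [1, [0, 3.4, 0], [0, 0, 0]], [1, [0, 2.0, 0], [0, 0, 0]], [1, [0, 0, 0], [0, 0, 0]], [0, [0, 0, 0], [0, 0, 0]], [0, [0, 0, 0], [0, 0, 0]]]}}

```text
clock: 5.6
eef_pos: [404.3, 222.4, 16.8]
tool_rot: [-1.573, -0.001, 1.568]
force: [0.4, 0.2, 0.4]
width: 59.0
```

Request:
{"fn": "play_rows", "kwargs": {"rows": [[0, [0, 0, 0], [0, 0, 0]], [0, [0, 0, 0], [0, 0, 0]], [0, [0, 0, 0], [0, 0, 0]], [0, [0, 0, 0], [0, 0, 0]], [0, [0, -0.5, 0], [0, 0, 0]], [0, [0, -2.0, 0], [0, 0, 0]], [0, [0, -2.0, 0], [0, 0, 0]], [0, [0, 0, 0], [0, 0, 0]]]}}

```text
clock: 6.4
eef_pos: [405.0, 222.6, 62.8]
tool_rot: [-1.575, -0.003, 1.568]
force: [-0.6, 1.3, -2.3]
width: 43.8
```

```bash
python3 - <<'E'
from h import *
p=shot('wrist','w2.png');s=ctrl.read_state();print(s['eef_pos'],s['tool_rot'],s['force'],s['width'])
E
```

```text
[404.51941106 222.00872833  61.70822382] [-1.57358645 -0.00171913  1.56753439] [ 0.8225798  -0.25504262 -2.29253165] 44.25878791150856
```

View pics/w2.png

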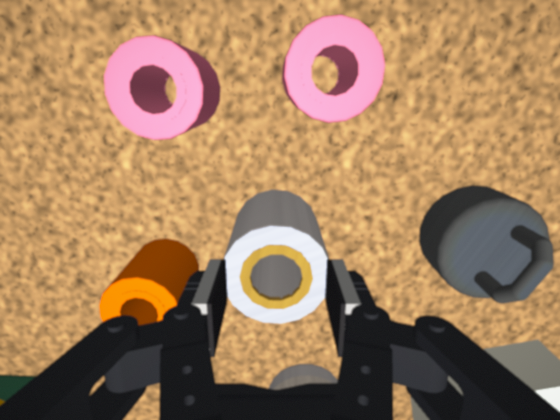

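```bash
python3 - <<'E'
from h import *
p=shot('wrist');s=ctrl.read_state()
g=cv2.cvtColor(p['img'],cv2.COLOR_RGB2HSV)
m=((g[:,:,1]<40)&(g[:,:,2]>190)).astype(np.uint8);m[:200]=0;m[335:]=0;m[:,:220]=0;m[:,333:]=0
c=max(cv2.findContours(m,0,1)[0],key=cv2.contourArea);h=cv2.convexHull(c)
(e,ax,_)=cv2.fitEllipse(h);print(e,ax,onz(p,(e[0]/560,e[1]/420),105))
print([onz(p,(u/560,v/420),105) for u,v in ((276,225),(276,322),(224,275),(328,275))])
for z in(60,80,100):print(proj(p,[s['eef_pos'][0],s['eef_pos'][1],z]))
t=shot('top','t2.png');sd=shot('side','s2.png')
cv2.imwrite('pics/s2c.png',cv2.resize(sd['img'][100:330,230:450][:,:,::-1],None,fx=2.6,fy=2.6))
E
```

```text
(275.5075378417969, 274.15655517578125) (98.23369598388672, 107.3072738647461) [402.27853626 221.33047805 105.        ]
[array([379.01814016, 221.6067882 , 105.        ]), array([427.19930412, 221.48518897, 105.        ]), array([402.62037093, 198.55537135, 105.        ]), array([402.77596373, 244.54824019, 105.        ])]
[275.66738627 237.34038061]
[275.70042287 252.8163908 ]
[275.74126687 271.94977736]
```

View pics/s2c.png

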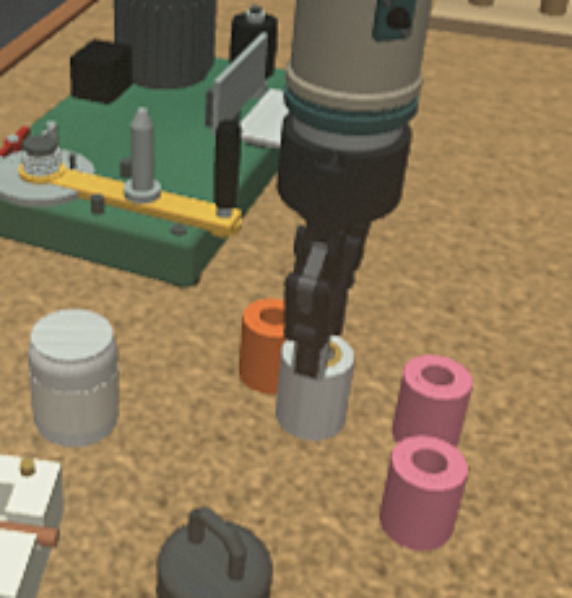

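Request:
{"fn": "play_rows", "kwargs": {"rows": [[0, [0, -4.0, 0], [0, 0, 0]], [0, [0, -5.0, 0], [0, 0, 0]], [0, [-1.0, -4.0, -1.5], [0, 0, 0]], [0, [-2.8, -1.0, -3.9], [0, 0, 0]], [0, [-2.8, 0, -3.9], [0, 0, 0]], [0, [-2.8, 0, -3.9], [0, 0, 0]], [0, [-2.8, 0, -3.9], [0, 0, 0]], [0, [-2.8, 0, -3.9], [0, 0, 0]]]}}

```text
clock: 7.4
eef_pos: [613.8, 69.4, 199.1]
tool_rot: [-1.569, 0.001, 1.568]
force: [0.9, 1.7, -1.7]
width: 44.0
```

Request:
{"fn": "play_rows", "kwargs": {"rows": [[0, [-2.8, 0, -3.9], [0, 0, 0]], [0, [-1.6, 0, -1.7], [0, 0, 0]], [0, [0, 0, 0], [0, 0, 0]], [0, [0, 0, 0], [0, 0, 0]], [0, [0, 0, 0], [0, 0, 0]], [0, [0, 0, 0], [0, 0, 0]], [0, [0, 0, 0], [0, 0, 0]], [0, [0, 0, 0], [0, 0, 0]]]}}

```text
clock: 8.2
eef_pos: [668.7, 27.5, 200.8]
tool_rot: [-1.571, 0.0, 1.569]
force: [0.0, 0.4, -2.4]
width: 43.9
```

```bash
python3 - <<'E'
from h import *
p=shot('wrist','w3.png');s=ctrl.read_state();print(s['eef_pos'],s['tool_rot'],s['force'],s['width'])
for t in ['stud_shoulder','handle_mid','pivot']:
    for m in ctrl.mark_of(p,t): print(t,np.array(m['centre'])*[560,420],m['conf'],onz(p,m['centre'],131 if t[0]=='h' else 84))
print(proj(p,(610,28,84)),proj(p,(610,28,160)))
E
```

```text
[668.79318883  27.39456162 200.78100764] [-1.57107809e+00  2.13934654e-04  1.56919512e+00] [-0.07882899  0.56207208 -2.44891495] 43.76202082461829
stud_shoulder [279.104 118.902] 0.87 [611.22286409  29.77356698  84.        ]
[276.95719306 117.38040338] [277.254697   125.84074511]
```

View pics/w3.png

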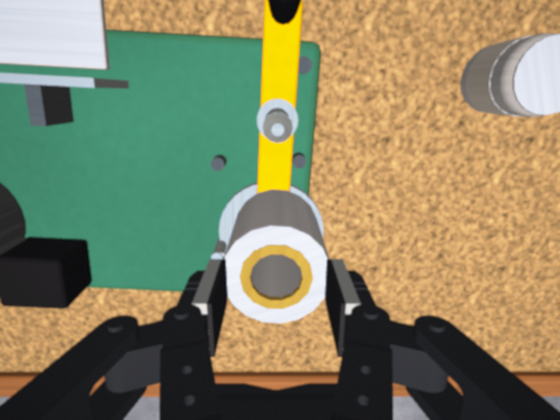

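```bash
python3 - <<'E'
from h import *
p=shot('wrist')
cv2.imwrite('pics/w3c.png',cv2.resize(p['img'][85:160,240:320][:,:,::-1],None,fx=7,fy=7,interpolation=cv2.INTER_CUBIC))
for z in (244,184):print(onz(p,(275.5/560,274.2/420),z))
E
```

```text
[666.80957648  26.52607777 244.        ]
[699.94581037  26.38114349 184.        ]
```

View pics/w3c.png

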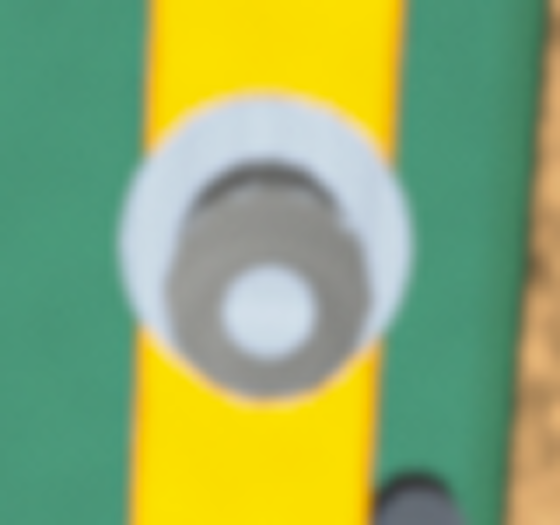

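Request:
{"fn": "play_rows", "kwargs": {"rows": [[0, [0.1, 0, 2.7], [0, 0, 0]], [0, [0.1, 0, 2.75], [0, 0, 0]], [0, [0, 0, 0], [0, 0, 0]], [0, [0, 0.8, 0], [0, 0, 0]], [0, [0, 0.8, 0], [0, 0, 0]], [0, [0, 0.4, 0], [0, 0, 0]], [0, [0, 0, 0], [0, 0, 0]], [0, [0, 0, 0], [0, 0, 0]]]}}

```text
clock: 9.25
eef_pos: [614.7, 29.4, 180.1]
tool_rot: [-1.57, -0.0, 1.569]
force: [0.3, -0.0, -1.9]
width: 44.1
```

```bash
python3 - <<'E'
from h import *
p=shot('wrist','w4.png');S=shot('side','s4.png');s=ctrl.read_state();print(s['eef_pos'],s['tool_rot'],s['force'],s['torque'],s['width'])
a=cv2.resize(p['img'][200:340,200:350],None,fx=2.6,fy=2.6,interpolation=cv2.INTER_CUBIC)
b=cv2.resize(S['img'][100:240,210:360],None,fx=2.6,fy=2.6,interpolation=cv2.INTER_CUBIC)
cv2.imwrite('pics/c4.png',np.hstack([a,b])[:,:,::-1])
E
```

```text
[614.80454808  29.41993184 180.63553461] [-1.57122547e+00 -3.20857515e-04  1.56858812e+00] [-1.50110430e-03  5.54189455e-01 -1.71583770e+00] [0.04874039 0.02267799 0.07441822] 44.1547590484887
```

View pics/c4.png

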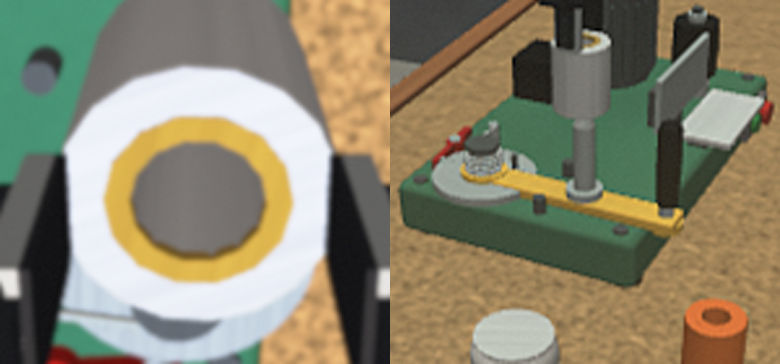

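Request:
{"fn": "play_rows", "kwargs": {"rows": [[0, [0, 0.6, 0], [0, 0, 0]], [0, [0, 0.6, 0], [0, 0, 0]], [0, [0, 0.6, 0], [0, 0, 0]], [0, [0, 0.4, 0], [0, 0, 0]], [0, [0, 0.4, 0], [0, 0, 0]], [0, [0, 0, 0], [0, 0, 0]], [0, [0, 0, 0], [0, 0, 0]], [0, [0, 0, 0], [0, 0, 0]]]}}

```text
clock: 10.15
eef_pos: [614.5, 29.2, 154.7]
tool_rot: [-1.571, 0.0, 1.569]
force: [-0.3, 0.0, -2.3]
width: 44.0
```

```bash
python3 - <<'E'
from h import *
p=shot('wrist','w5.png');S=shot('side','s5.png');s=ctrl.read_state();print(s['eef_pos'],s['tool_rot'],s['force'],s['torque'],s['width'])
a=cv2.resize(p['img'][200:340,200:350],None,fx=2.6,fy=2.6,interpolation=cv2.INTER_CUBIC)
b=cv2.resize(S['img'][100:240,210:360],None,fx=2.6,fy=2.6,interpolation=cv2.INTER_CUBIC)
cv2.imwrite('pics/c5.png',np.hstack([a,b])[:,:,::-1])
E
```

```text
[614.52611327  29.26505944 154.74126798] [-1.57110933e+00 -2.00728279e-05  1.56862445e+00] [-0.78641951  1.30947671 -2.41985229] [-0.05558553  0.05418995  0.06415295] 43.785347765885135
```

View pics/c5.png

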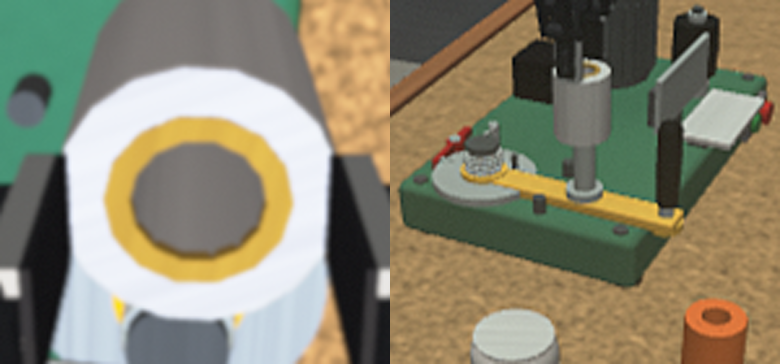

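Request:
{"fn": "play_rows", "kwargs": {"rows": [[0, [0, 0.8, 0], [0, 0, 0]], [0, [0, 0.8, 0], [0, 0, 0]], [0, [0, 0.8, 0], [0, 0, 0]], [0, [0, 0.8, 0], [0, 0, 0]], [0, [0, 0.8, 0], [0, 0, 0]], [0, [0, 0.6, 0], [0, 0, 0]], [0, [0, 0.4, 0], [0, 0, 0]], [0, [0, 0, 0], [0, 0, 0]]]}}

```text
clock: 11.05
eef_pos: [614.1, 29.2, 103.9]
tool_rot: [-1.57, 0.0, 1.569]
force: [-1.0, -0.7, -1.9]
width: 43.9
```

Request:
{"fn": "play_rows", "kwargs": {"rows": [[0, [0, 0.1, 0], [0, 0, 0]], [0, [0, 0.1, 0], [0, 0, 0]], [0, [0, 0.1, 0], [0, 0, 0]], [0, [0, 0, 0], [0, 0, 0]], [0, [0, 0, 0], [0, 0, 0]], [0, [0, 0, 0], [0, 0, 0]], [0, [0, 0, 0], [0, 0, 0]], [0, [0, 0, 0], [0, 0, 0]]]}}

```text
clock: 11.85
eef_pos: [614.4, 29.0, 102.0]
tool_rot: [-1.571, 0.0, 1.568]
force: [-4.5, -1.8, 5.2]
width: 43.9
```

Request:
{"fn": "play_rows", "kwargs": {"rows": [[1, [0, 0, 0], [0, 0, 0]], [1, [0, 0, 0], [0, 0, 0]], [1, [0, 0, 0], [0, 0, 0]], [1, [0, 0, 0], [0, 0, 0]], [1, [0, 0, 0], [0, 0, 0]], [1, [0, 0, 0], [0, 0, 0]], [1, [0, 0, 0], [0, 0, 0]], [1, [0, 0, 0], [0, 0, 0]]]}}

```text
clock: 12.65
eef_pos: [614.5, 29.2, 101.5]
tool_rot: [-1.571, -0.0, 1.569]
force: [0.1, 0.3, -0.7]
width: 85.5
```

```bash
python3 - <<'E'
from h import *
p=shot('wrist','w6.png');S=shot('side','s6.png');s=ctrl.read_state();print(s['clock'],s['eef_pos'],s['tool_rot'],s['force'],s['torque'],s['width'])
a=cv2.resize(p['img'][200:340,200:350],None,fx=2.6,fy=2.6,interpolation=cv2.INTER_CUBIC)
b=cv2.resize(S['img'][100:240,210:360],None,fx=2.6,fy=2.6,interpolation=cv2.INTER_CUBIC)
cv2.imwrite('pics/c6.png',np.hstack([a,b])[:,:,::-1])
E
```

```text
12.75 [614.49288675  29.20862907 101.54665905] [-1.57092630e+00 -1.63612631e-05  1.56861062e+00] [0.71635738 0.00861856 0.86100083] [ 0.00810766  0.04662751 -0.01669091] 85.42482443435524
```

View pics/c6.png

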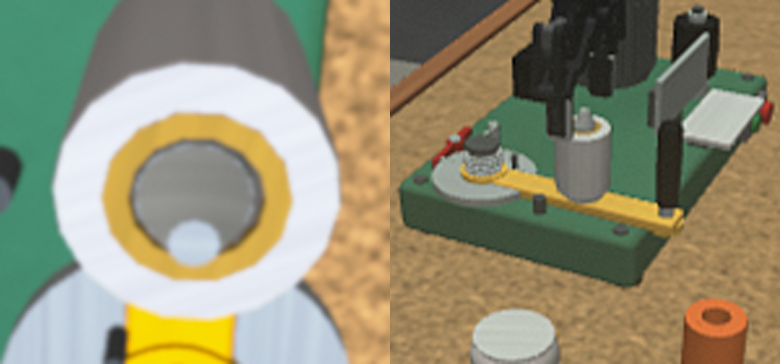

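Request:
{"fn": "play_rows", "kwargs": {"rows": [[1, [0, -2.0, 0], [0, 0, 0]], [1, [0, -4.0, 0], [0, 0, 0]], [1, [0, -4.5, 0], [0, 0, 0]], [1, [0.2, -0.5, 2.0], [0, 0, 0]], [1, [0.2, 0, 1.0], [0, 0, 0]], [1, [0, 0, 0], [0, 0, 0]], [1, [0, 0, 0], [0, 0, 0]], [1, [0, 0, 0], [0, 0, 0]]]}}

```text
clock: 13.55
eef_pos: [584.6, 32.9, 210.4]
tool_rot: [-1.57, -0.0, 1.568]
force: [0.2, 0.3, -0.8]
width: 85.7
```

```bash
python3 - <<'E'
from h import *
p=shot('wrist','w7.png');s=ctrl.read_state();print(s['clock'],s['eef_pos'],s['tool_rot'],s['force'],s['width'])
for t in ['handle_mid','stud_shoulder','drum_mid']:
    for m in ctrl.mark_of(p,t)[:2]: print(t,np.array(m['centre'])*[560,420],m['conf'],onz(p,m['centre'],{'h':131,'s':84,'d':114}[t[0]]))
print(proj(p,(532,35.4,166)))
E
```

```text
13.6 [584.58274962  32.98544978 210.49122897] [-1.56946929e+00 -1.87513557e-04  1.56814359e+00] [-0.56932168 -0.32259256 -0.28694965] 85.63218141140149
handle_mid [272.104 134.316] 0.9 [535.23946776  29.74395477 131.        ]
drum_mid [390.488  36.582] 0.9 [467.95326734 115.11666329 114.        ]
drum_mid [271.824 222.39 ] 0.85 [610.41387295  28.93195259 114.        ]
[280.40642246 135.35445527]
```

View pics/w7.png

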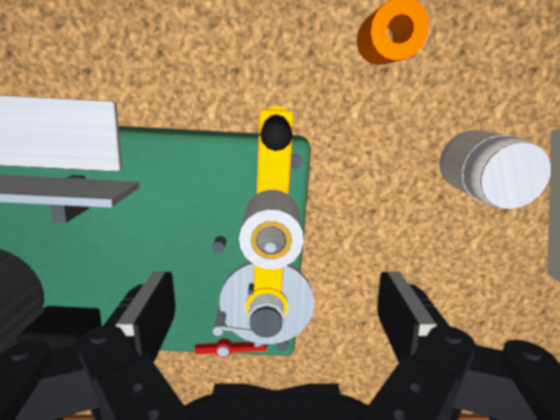

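Request:
{"fn": "play_rows", "kwargs": {"rows": [[1, [0.1, 0, 4.0], [0, 0, 0]], [1, [0, 0, 1.3], [0, 0, 0]], [1, [0, 2.0, 0], [0, 0, 0]], [1, [0, 4.0, 0], [0, 0, 0]], [1, [0, 3.0, 0], [0, 0, 0]], [1, [0, 1.2, 0], [0, 0, 0]], [1, [0, 0, 0], [0, 0, 0]], [0, [0, 0, 0], [0, 0, 0]]]}}

```text
clock: 14.55
eef_pos: [532.4, 35.0, 110.4]
tool_rot: [-1.572, -0.001, 1.569]
force: [-0.2, -0.2, 0.4]
width: 73.1
```

Request:
{"fn": "play_rows", "kwargs": {"rows": [[0, [0, 0, 0], [0, 0, 0]], [0, [0, 0, 0], [0, 0, 0]], [0, [0, 0, 0], [0, 0, 0]], [0, [0, 0, 0], [0, 0, 0]], [0, [0, 0, 0], [0, 0, 0]], [0, [0, 0, 0], [0, 0, 0]], [0, [0, 0, 0], [0, 0, 0]], [0, [0, 0, 0], [0, 0, 0]]]}}

```text
clock: 15.35
eef_pos: [531.9, 33.2, 110.6]
tool_rot: [-1.572, 0.002, 1.568]
force: [-0.8, -2.2, 6.6]
width: 18.9
```

```bash
python3 - <<'E'
from h import *
p=shot('wrist','w8.png');S=shot('side','s8.png');s=ctrl.read_state();print(s['clock'],s['eef_pos'],s['tool_rot'],s['force'],s['width'])
b=cv2.resize(S['img'][100:240,210:360],None,fx=2.6,fy=2.6,interpolation=cv2.INTER_CUBIC)
a=cv2.resize(p['img'],(485,364));cv2.imwrite('pics/c8.png',np.hstack([a,b])[:,:,::-1])
E
```

```text
15.45 [531.97126509  33.13454012 110.58299824] [-1.57202272  0.00215823  1.56775296] [-1.68729263 -3.15225526  6.46330161] 18.906036501187497
```

View pics/c8.png

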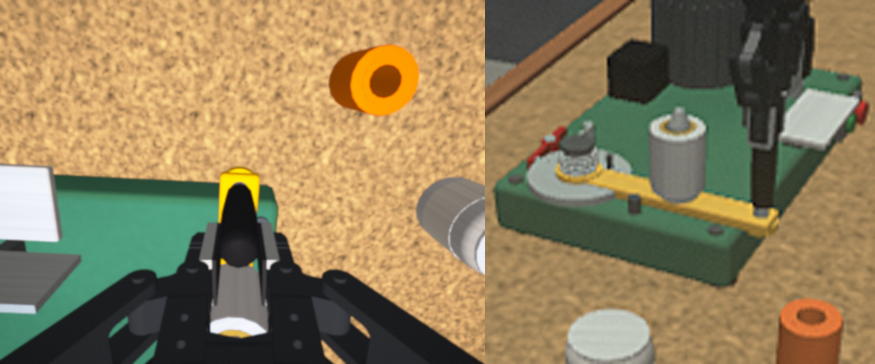

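Request:
{"fn": "play_rows", "kwargs": {"rows": [[0, [-0.4, 0, 0], [0, 0, 0]], [0, [-0.5, 0, 0.02], [0, 0, 0]], [0, [-0.5, 0, 0.02], [0, 0, 0]], [0, [-0.5, 0, 0], [0, 0, 0]], [0, [-0.5, 0, -0.02], [0, 0, 0]], [0, [-0.5, 0, -0.03], [0, 0, 0]], [0, [-0.5, 0, -0.06], [0, 0, 0]], [0, [-0.5, 0, -0.07], [0, 0, 0]]]}}

```text
clock: 16.25
eef_pos: [533.0, 1.5, 110.7]
tool_rot: [-1.573, -0.008, 1.572]
force: [-3.1, 11.7, 4.2]
width: 18.8
```

Request:
{"fn": "play_rows", "kwargs": {"rows": [[0, [-0.5, 0, -0.08], [0, 0, 0]], [0, [-0.5, 0, -0.08], [0, 0, 0]], [0, [-0.5, 0, -0.09], [0, 0, 0]], [0, [-0.4, 0, -0.09], [0, 0, 0]], [0, [-0.2, 0, -0.05], [0, 0, 0]], [0, [0, 0, 0], [0, 0, 0]], [0, [0, 0, 0], [0, 0, 0]], [0, [0, 0, 0], [0, 0, 0]]]}}

```text
clock: 17.05
eef_pos: [536.6, -19.4, 110.6]
tool_rot: [-1.572, -0.007, 1.572]
force: [-3.5, 11.1, 5.8]
width: 18.9
```

```bash
python3 - <<'E'
from h import *
T=shot('top','t9.png');S=shot('side','s9.png');s=ctrl.read_state();print(s['clock'],s['eef_pos'],s['tool_rot'],s['force'],s['qd'],s['width'])
b=cv2.resize(S['img'][100:240,210:360],None,fx=2.6,fy=2.6,interpolation=cv2.INTER_CUBIC)
a=cv2.resize(T['img'][90:230,300:450],None,fx=2.6,fy=2.6,interpolation=cv2.INTER_CUBIC);cv2.imwrite('pics/c9.png',np.hstack([a,b])[:,:,::-1])
E
```

```text
17.15 [536.6116855  -19.4542879  110.63174828] [-1.5721774  -0.00737083  1.57223368] [-3.47642274 10.6279007   4.92489162] [ 0.00114874  0.00035135 -0.00109681 -0.00125394 -0.00114941 -0.0015628
  0.00067248] 18.957288501825047
```

View pics/c9.png

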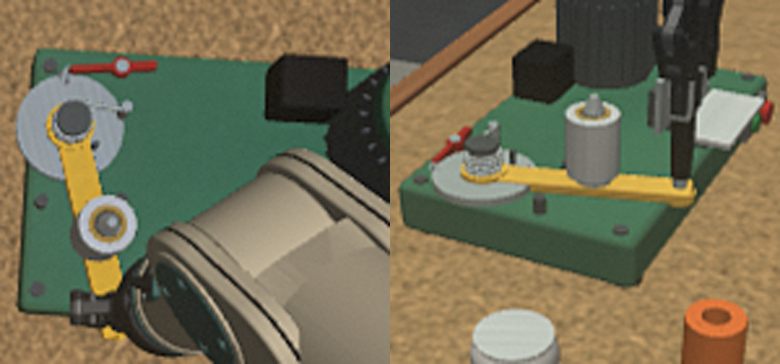

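Request:
{"fn": "play_rows", "kwargs": {"rows": [[0, [-0.3, 0, -0.05], [0, 0, 0]], [0, [-0.3, 0, -0.07], [0, 0, 0]], [0, [0, 0, 0], [0, 0, 0]], [0, [0, 0, 0], [0, 0, 0]], [0, [0, 0, 0], [0, 0, 0]], [0, [0, 0, 0], [0, 0, 0]], [0, [0, 0, 0], [0, 0, 0]], [0, [0, 0, 0], [0, 0, 0]]]}}

```text
clock: 17.95
eef_pos: [538.0, -25.1, 110.6]
tool_rot: [-1.573, -0.008, 1.572]
force: [-2.3, 11.3, 5.5]
width: 19.0
```

```bash
python3 - <<'E'
from h import *
T=shot('top','t10.png');S=shot('side','s10.png');W=shot('wrist');s=ctrl.read_state();print(s['clock'],s['eef_pos'],s['tool_rot'],s['force'],s['width'])
for n,p in (('T',T),('S',S),('W',W)):
  for t,z in (('drum_mid',114),('stud_shoulder',84),('pivot',84),('handle_mid',131)):
    for m in ctrl.mark_of(p,t)[:6]:
      X=onz(p,m['centre'],z)
      if 500<X[0]<750 and -60<X[1]<60: print(n,t,round(m['conf'],2),np.round(X,1))
b=cv2.resize(S['img'][140:220,215:290],None,fx=5.2,fy=5.2,interpolation=cv2.INTER_CUBIC)
a=cv2.resize(T['img'][105:185,300:375],None,fx=5.2,fy=5.2,interpolation=cv2.INTER_CUBIC);cv2.imwrite('pics/c10.png',np.hstack([a,b])[:,:,::-1])
i0=cv2.imread('pics/top0.png')[105:185,300:375];j0=cv2.imread('pics/side0.png')[140:220,215:290]
cv2.imwrite('pics/c10o.png',np.hstack([cv2.resize(k,None,fx=5.2,fy=5.2,interpolation=cv2.INTER_CUBIC) for k in(i0,j0)]))
E
```

```text
18.1 [537.98987559 -25.0587604  110.621092  ] [-1.57251479 -0.00790544  1.57250024] [-2.96042564 11.21593453  4.96232076] 18.904815008566466
T drum_mid 0.97 [613.4 -12.7 114. ]
T stud_shoulder 0.84 [611.7  -2.1  84. ]
T pivot 0.59 [717.3  24.2  84. ]
T handle_mid 0.91 [539.4 -17.3 131. ]
S drum_mid 0.74 [622.   -2.1 114. ]
S pivot 0.77 [706.6  35.6  84. ]
S handle_mid 0.72 [539.  -20.1 131. ]
W drum_mid 0.59 [614.4  -4.1 114. ]
W handle_mid 0.77 [539.2 -25.8 131. ]
```

View pics/c10.png

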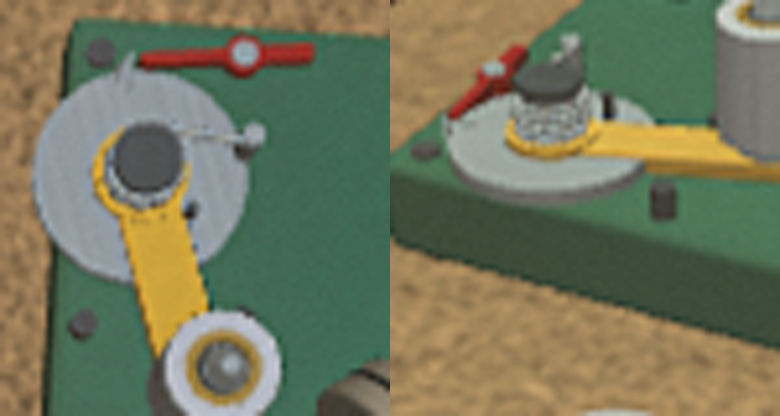

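View pics/c10o.png

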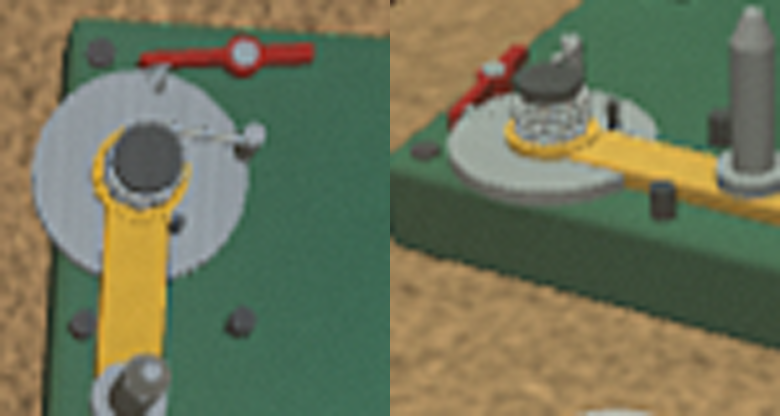

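```bash
python3 - <<'E'
from h import *
print(ctrl.finish_job()); s=ctrl.read_state();print(s['clock'],s['eef_pos'],s['force'],s['width'])
E
```

```text
the job is handed in; nothing more can be done
None
the job is handed in; nothing more can be done
```

The drum is down on the stud's shoulder and released. The gripper is still holding the arm back by its black handle, past the click. I handed the job in about 18 s into the 48 s limit, and the hand-in gives no verdict.

**Drum:** I gripped it, lowered it over the stud without snagging, and felt the shoulder push back with about 7 N. After I let go, the pictures showed it upright and fully down, with the nose standing out of the bore.

**Tension arm:** Three checks before handing in suggest it is beyond the click:
- **Swing:** the tool's travel gives about 0.32 rad, and the tooth's movement in the top view gives about 0.33 rad. The click is at 0.26 and the back stop at 0.42.
- **Pawl:** the tooth is past the pawl tip, and the pawl looks back down.
- **Push:** the gripper feels about 11 N sideways from the spring and is not moving.

**Bystanders:** none of my moves went near the weight, the paste can or the vent tube. I didn't measure their positions again at the end.

**Readings that disagreed:**
- The gripper read about 44 mm on the 50 mm drum and 19 mm on the 22 mm handle.
- The networks' positions for the drum, pivot and handle in the last pictures differed by up to about 12 mm between cameras. I relied on the tool's travel and the tooth position instead.

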